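Clamp a silver pill box in the engraving machine's vice

TASK

Set the silver pill box up for engraving: pick it up from its cork pad, lay it flat on the machine's bed in the middle between the open vice jaws, lengthwise along the jaw faces, and let go of it. Then reach down through the round opening in the sheet-steel guard and turn the sunk vice knob clockwise, by feel, until both jaws hold the box firmly, finger-tight; the silver is thin, so do not force the knob beyond that. Do not bang the guard, and leave the knob free and the other things on the bench where they are.

Things in the scene. Friction and masses are not known exactly. Their poses are not given: they have to be found in the camera images.
- pillbox: the work: closed silver pill box, flat sides and round ends (stadium outline), 62 mm long (its x), 38 mm wide (y), 15 mm high, 0.08 to 0.16 kg; origin at the centre of its underside, z up. Starts flat on a 5 mm cork pad left or right of the machine. Lift it by its round ends: there is no room for fingers between its flat sides and the jaws. Thin silver: more than 32 N from a jaw dents it
- engraver: bench engraving machine, fixed: grey base 300 x 340 mm with a flat deck 60 mm high; origin at bench level, x away from the robot at yaw 0, y left, z up. In this frame the vice centre is at (0, 75) mm, the knob axis at (0, -60) mm; a round column, 38 mm thick, stands at (145, 140) mm; its engraving head, top 180 mm above the bench, is swung out to (235, 140) mm
- vice: self-centring vice on the machine's flat bed; origin on the bed (60 mm above the bench) halfway between the jaws, axes as the machine's. The box's length is to lie along x, either way round. The two jaws stand on the bed 26 to 31 mm to either side along y at the start and close along y: each 34 mm along x, 17 mm thick, 12 mm high, faced with firm rubber (gives 1 mm at 30 N)
- guard: folded sheet-steel cover, 130 x 130 mm, fixed over the knob; its top plate, 3 mm thick, is 103 mm above the bench and has one round opening, 96 mm in diameter, centred over the knob. Origin on the knob's axis at deck height, axes as the machine's
- opening (a point): centre of the guard's round opening (96 mm in diameter), in the plane of the top plate's upper face, on the knob's vertical axis, 11 mm above the knob's top and 43 mm above the deck. A wide-open gripper does not fit through: close the fingers part way first
- knob: vice knob under the guard: knurled steel, 34 mm diameter, upright axis, grip 6 to 32 mm above the deck. Origin on its axis, at the deck. Clockwise from above closes both jaws alike, 8 mm each per rad; they meet the box after 0.9 to 1.5 rad and square it up. Then it pushes back 0.016 N m per N of jaw force, on top of 0.15 N m drag: stop at 0.3 to 0.4 N m. Let go, it keeps up to 9 N a jaw
- charcoal: bystander: loose black soldering block, 90 x 55 x 30 mm, on the side of the machine where the pill box is not; origin under its centre
- jar: bystander: loose amber glass jar, 52 mm in diameter, 60 mm high; origin under its centre
- setter: bystander: small hand tool with a wooden handle, 130 mm long, 26 mm thick, lying on the bench; origin under its middle
There are look-alikes about, which are no part of the job. Of the things shaped like the pillbox, the silver one is meant.

How it is judged:
On the way, in this order (a step that is already met when the one before it is completed fails the run):
1. the pill box lies flat on the bed between the open jaws, let go (z of pillbox in the frame of vice between -0.003 and 0.003 m and horizontal distance between pillbox and vice below 0.016 m and angle between pillbox's own z axis and vertical below 0.1 rad and contact force between the fingers and pillbox below 0.2 N and contact force between vice and pillbox below 8 N), for 0.1 s.
2. with the fingers on the knob, the jaws are brought firmly onto the box (7 N each, 14 N for the two) (contact force between the fingers and knob above 1 N and contact force between vice and pillbox above 14 N), for 0.1 s.
At the end, for the whole second after the job is handed in: The pill box lies flat on the bed (within 3 mm, 0.06 rad), its length along the vice's x within 0.06 rad and its middle within 8 mm of the vice's middle lengthwise, at rest, held by the vice jaws with more than 5 N each (10 N for the two); the knob is let go (contact force between vice and pillbox above 10 N and angle between pillbox's own z axis and vertical below 0.06 rad and angle between the x axis of pillbox and the x axis of vice, either way round below 0.06 rad and x of pillbox in the frame of vice between -0.008 and 0.008 m and z of pillbox in the frame of vice between -0.003 and 0.003 m and linear speed of pillbox below 0.01 m/s); the robot touches nothing.
It fails at once if the jaws squeeze the box with more than 32 N each (64 N for the two) (contact force between vice and pillbox above 64 N).
It fails at once if the robot bangs the guard (more than 20 N) (contact force between any of the arm, the fingers and guard above 20 N).
It fails at once if a bystander is moved more than 20 mm (distance of any of charcoal, jar, setter from where it was at the start of the episode above 0.02 m).
It also fails if it takes over 69 s, if anything falls off the work surface, if the arm or the gripper's body presses on something with over 40 N, if the wrist force passes 120 N, or if a joint passes its speed limit or range.

ROBOT

A 6-joint arm with a two-finger parallel gripper is mounted at the origin on the work surface. World frame = base frame: x ahead of the robot, y to its left, z up, the work surface at z = 0. Lengths are in m, angles in rad, forces in N, time in s.
With the tool pointing down it reaches from about 0.35 to 0.975 m from the base axis. Payload 7.1 kg.
Tool frame: the origin (TCP) lies on the front face of the gripper's body, between the roots of the fingers; the fingertips stand 80 mm ahead of it and the grasp point (between the pads) lies grip_depth ahead of it (grip_depth is the distance from the TCP to the grasp point, in m); z points along the fingers, y is the direction in which the jaws open and shut (so a half turn about z gives the same grasp; the last joint's range is limited). The gripper opens to 88 mm and grips with 3 to 60 N. Pads are 20 mm wide; open, the fingers measure 115 mm over their backs; the gripper's body (75 mm by 178 mm) begins 61 mm behind the grasp point.
Start: joints at [-1.15, 0.423, 1.63, -0, 1.089, -0.019], TCP at [0.266, -0.565, 0.303] pointing down, gripper open.
Joint ranges: [-3, 3], [-0.9, 2.11], [0.09, 2.58], [-1.31, 4.45], [0.11, 2.69], [-2.54, 2.54]. Speed limits (rad/s): [2.39, 2.39, 3.01, 3.14, 3.14, 3.14].

INTERFACE

Orientations are given as a rotation vector (axis times angle).
In Python, from rig import get_obs, grab_frame, hand_in, search_frame, cut_out, grip_depth gives the robot as it stands.
- The arm moves only by the tool servo_tool, never from a script. Its argument "rows" is a list of rows, each a list of 5 numbers: the shift along the tool's x, y, z in m, then the turn about the tool's z in rad, then the gripper's target within -1 to 1 (fully open at 1, half-way at 0, shut at -1). In form: [[x, y, z, turn, gripper], ...]. A call has 1 to 20 rows; each row is the pose to reach, as a shift and turn from the pose measured when the call began, along the tool's axes at that moment; what a row does not reach only later rows make up. A row lasts 1/8 s, in which the tool goes at most 62.5 mm and 10.7 degrees, less where a joint would pass 70% of its speed; a pose out of reach is approached as far as the arm can. A call with a gripper value outside its range is refused whole. The fingers move at their own pace and stop on an object; "force" is the grip in N (left out, the last holds). Time passes only in rows, so rows that repeat a pose let the fingers close. It gives the time, the measured TCP pose, the force and the opening at its end, in the units of the state.
- get_obs(): the state, without advancing time (a new reading comes with each control period).
- grab_frame(name): name is "scene" or "side" or "wrist"; returns a dict with "img" (420x560x3 uint8, red, green, blue), "fx", "fy", "cx", "cy" (pixels), "dist_coeffs" ([k1, k2, p1, p2, k3] as OpenCV has them; the pictures are not rectified), "pose" (4x4, takes a point from camera to world coordinates); the wrist camera has in their place "T_tool_cam" (4x4, takes a point from camera to tool coordinates, whose origin is the TCP and whose axes are the flange's). Camera axes: x right, y down, z forward; pixel columns grow to the right and rows downward; lengths in m; the calibration is good to about 2 mm. A picture is of the moment at which its call begins: read the wrist's pose just before it. There is no depth.
- hand_in(): hands the job in, once; it reports no verdict.
Trained networks look in a picture, given as the dict that the camera call returned (one of the last four; its "shot" number tells which), for a name from the list of things; names that differ only in an ending like _2 or _b are one class to them, and where a whole thing is asked for, a point or a joint stands for the part that bears it (a point fixed in the world has none). Each returns a list of dicts, best first, with "p" (0 to 1); they miss things now and then, are a little off and sometimes report something else, mostly with a low value. They report only what shows in the picture. A call takes as long as a camera call. They do not tell look-alikes from the thing itself.
- search_frame(picture, target): "point" ([column, row] in pixels, amid what is visible of it).
- cut_out(picture, target): "region" (420x560 bool, what is visible of it) and "point" ([column, row] in pixels, amid what is visible of it).
The state is a dict: "time": time; "qpos": joint angles; "dq": joint speeds; "joint_efforts": joint torques, N m; "position": TCP position; "tool_rot": TCP orientation; "force": force on the tool from outside, world axes, zero at the start; "moment": the same for the moment, N m; "opening": finger opening in m.
Only numpy, scipy, OpenCV 4.12 (cv2) and the standard library are available. Lean on these libraries where they do the work, as an engineer would, in place of code of your own. Each camera call takes 0.05 s, during which the arm holds its last target. There are 200 camera calls.

## Working session

There is one attempt and no reset: what is moved stays moved. The work goes in short steps, Python scripts to look and compute and a tool call to move; the robot and the scene stay as the last step left them, time stands still between calls to the robot, and variables do not carry over. Pictures are saved under pics/ and viewed, about 8 in all and at most 12, crops included, and the job is handed in when it is done.

Besides the shell and the picture viewer there is one more tool, called after "Request:" as a command line: name --pt "numbers of a row" for each row, then --argument value for the rest. servo_tool: Moves the arm, as the interface text tells. Its arguments: {"type":"object","properties":{"rows":{"type":"array","items":{"type":"array","items":{"type":"number"}}},"force":{"type":"number"}},"required":["rows"]}

```bash
ls; mkdir -p pics; cat > h.py <<'E'
import numpy as np, cv2
from rig import *
from scipy.spatial.transform import Rotation as R
def T_of(o):
    T=np.eye(4); T[:3,:3]=R.from_rotvec(o["tool_rot"]).as_matrix(); T[:3,3]=o["position"]; return T
def shot(name):
    o=get_obs(); f=grab_frame(name)
    f["P"]=f["pose"] if name!="wrist" else T_of(o)@f["T_tool_cam"]; return f
def K(f): return np.array([[f["fx"],0,f["cx"]],[0,f["fy"],f["cy"]],[0,0,1.]])
def onplane(f,pts,z):
    u=cv2.undistortPoints(np.array(pts,float).reshape(-1,1,2),K(f),np.array(f["dist_coeffs"]))[:,0]
    d=np.c_[u,np.ones(len(u))]@f["P"][:3,:3].T; c=f["P"][:3,3]
    return c+d*((z-c[2])/d[:,2])[:,None]
def proj(f,X):
    Ti=np.linalg.inv(f["P"]); return cv2.projectPoints(np.array(X,float).reshape(-1,1,3),cv2.Rodrigues(Ti[:3,:3])[0],Ti[:3,3],K(f),np.array(f["dist_coeffs"]))[0][:,0]
def save(f,n): cv2.imwrite("pics/"+n+".png",f["img"][:,:,::-1])
E
python3 - <<'E'
from h import *
print(grip_depth, get_obs())
for n in ["scene","side"]:
    f=shot(n); save(f,n+"0"); print(n,f["P"].round(3).tolist())
    for t in ["pillbox","engraver","guard","knob","vice","charcoal","jar","setter"]:
        print(t,[(np.round(r["point"]).tolist(),round(r["p"],2)) for r in search_frame(f,t)][:4])
a=cv2.imread("pics/scene0.png");b=cv2.imread("pics/side0.png")
E
```

```text
pics
0.0613 {'time': 0.0, 'qpos': array([-1.15001512e+00,  4.23876963e-01,  1.63064965e+00, -5.20193560e-05,
        1.08862665e+00, -1.90158248e-02]), 'dq': array([-0.00011984,  0.00079341,  0.00018537,  0.0014669 , -0.00119964,
        0.00102433]), 'joint_efforts': array([-6.42862096e-05, -5.44624257e+01, -2.73669559e+01,  6.42556557e-02,
        2.25951453e-02, -1.14592935e-04]), 'position': array([ 0.26592966, -0.56513619,  0.30189491]), 'tool_rot': array([-3.06445006e+00, -6.84982871e-01,  5.59779994e-04]), 'force': array([-0.41770445,  0.19129684,  1.36274957]), 'moment': array([-0.02072049,  0.00071773,  0.01126384]), 'opening': 0.08772299137038243}
scene [[-0.148, 0.622, -0.769, 1.773], [0.989, 0.092, -0.116, 0.186], [-0.001, -0.778, -0.629, 1.119], [0.0, 0.0, 0.0, 1.0]]
pillbox []
engraver []
guard []
knob []
vice []
charcoal []
jar []
setter []
side [[0.941, -0.222, 0.255, 0.153], [-0.337, -0.564, 0.754, -1.096], [-0.023, -0.796, -0.605, 0.965], [0.0, 0.0, 0.0, 1.0]]
pillbox [([283.0, 313.0], 0.82), ([309.0, 352.0], 0.7), ([332.0, 314.0], 0.57), ([247.0, 369.0], 0.5)]
engraver [([310.0, 222.0], 0.84)]
guard [([306.0, 225.0], 0.89)]
knob [([304.0, 216.0], 0.69)]
vice []
charcoal []
jar [([278.0, 149.0], 0.57)]
setter [([384.0, 318.0], 0.73)]
```

View pics/scene0.png

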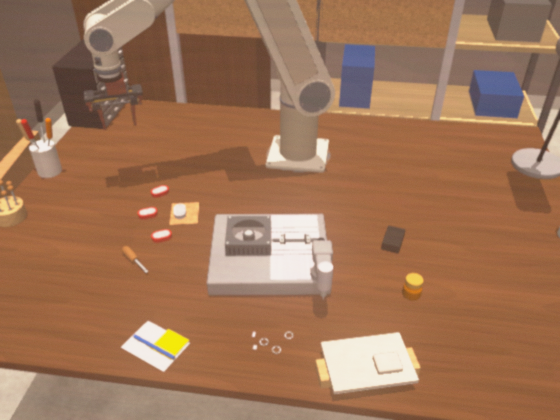

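View pics/side0.png

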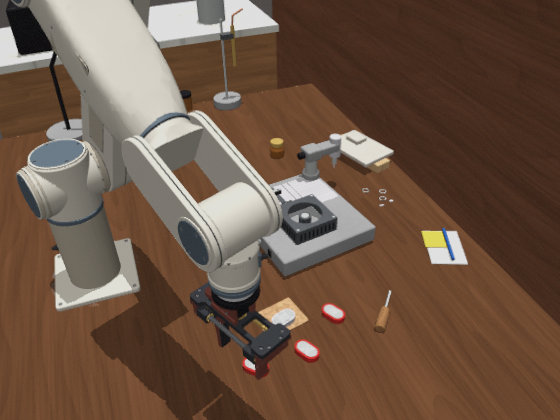

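Scene: silver box on its cork pad at (180,212), red look-alikes around it at (160,190), (147,212) and (161,236). Machine is at about (268,250), knob at (249,235), charcoal (394,239), jar (413,287), setter (135,260).

```bash
python3 - <<'E'
from h import *
f=shot("scene"); s=shot("side")
print("box",onplane(f,[[180,212]],.02)[0,:2],onplane(s,[[284,316]],.02)[0,:2])
print("knob",onplane(f,[[249,235]],.092)[0,:2],onplane(s,[[305,216]],.092)[0,:2])
print("deck corners NR,NL,FL,FR?",onplane(f,[[217,215],[325,215],[327,283],[210,283]],.06)[:,:2].round(3).tolist())
print("setter",onplane(f,[[129,252],[146,270]],.013)[:,:2].tolist(), "jar/char",onplane(f,[[413,287],[394,239]],.02)[:,:2].tolist())
o=get_obs(); T=T_of(o); print(T.round(3).tolist()); w=shot("wrist"); print(w["T_tool_cam"].round(3).tolist(), w["fx"])
E
```

```text
box [ 0.43875767 -0.3353924 ] [ 0.42826671 -0.33955562]
knob [ 0.60090242 -0.07388157] [ 0.58930117 -0.08125771]
deck corners NR,NL,FL,FR? [[0.485, -0.198], [0.436, 0.134], [0.729, 0.163], [0.775, -0.149]]
setter [[0.6400295470850155, -0.4343536570066553], [0.7065065751156949, -0.35850731771908795]] jar/char [[0.6693182364776049, 0.39847017093003867], [0.4722230864762593, 0.3498822310026051]]
[[0.905, 0.426, 0.0, 0.266], [0.426, -0.905, -0.0, -0.566], [0.0, 0.0, -1.0, 0.303], [0.0, 0.0, 0.0, 1.0]]
[[0.0, -0.968, -0.251, 0.068], [1.0, 0.0, -0.0, -0.0], [0.001, -0.251, 0.968, -0.081], [0.0, 0.0, 0.0, 1.0]] 372.47240486265144
```

Request:
servo_tool --pt "0.06 -0.03 0 0 0.9" --pt "0.12 -0.07 0 0 0.9" --pt "0.18 -0.1 0 0 0.9" --pt "0.246 -0.137 0.02 0 0.9" --pt "0.246 -0.137 0.03 0 0.9" --pt "0.246 -0.137 0.03 0 0.9" --pt "0.246 -0.137 0.03 0 0.9"

```text
time: 1.92
position: [0.4303, -0.3374, 0.2731]
tool_rot: [3.065, 0.686, 0.0]
force: [0.3, -0.7, 0.8]
opening: 0.0836
```

```bash
python3 - <<'E'
from h import *
w=shot("wrist"); save(w,"w1")
np.save("w1.npy",w,allow_pickle=True)
for r in cut_out(w,"pillbox"):
    c=max(cv2.findContours(r["region"].astype(np.uint8),0,2)[0],key=cv2.contourArea)[:,0]
    X=onplane(w,c,.020)[:,:2]; (cx,cy),wh,a=cv2.minAreaRect(X.astype(np.float32)*1000)
    print(np.round(r["point"]),round(r["p"],2),round(cx,1),round(cy,1),np.round(wh,1),round(a,1))
print(get_obs()["position"],T_of(get_obs()).round(3).tolist())
E
```

```text
[326. 305.] 0.69 343.0 -430.3 [14.3 50.8] 25.3
[278. 190.] 0.61 426.0 -339.2 [63.5 37.9] 17.2
[360.  78.] 0.56 544.3 -361.5 [37.9 61.8] 28.5
[ 0.43005684 -0.33802669  0.27330932] [[0.905, 0.425, 0.001, 0.43], [0.425, -0.905, -0.001, -0.338], [0.0, 0.001, -1.0, 0.273], [0.0, 0.0, 0.0, 1.0]]
```

View pics/w1.png

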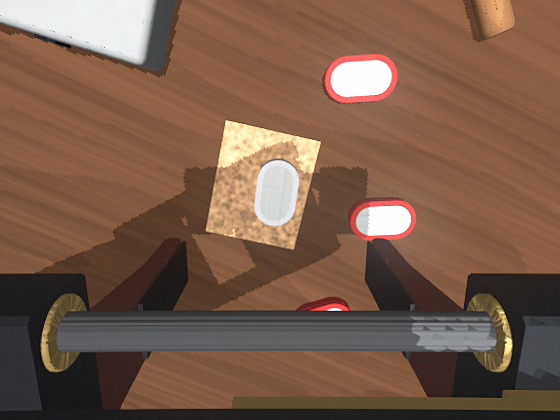

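Silver box at (276,191) on the cork, length near the tool's x axis: world (0.426, -0.339), yaw 0.30. I turn the tool −1.43 and descend.

Request:
servo_tool --pt "0 0 0.0 -0.18 1" --pt "-0.004 -0.001 0.02 -0.36 1" --pt "-0.004 -0.001 0.04 -0.54 1" --pt "-0.004 -0.001 0.06 -0.72 1" --pt "-0.004 -0.001 0.08 -0.9 1" --pt "-0.004 -0.001 0.1 -1.08 1" --pt "-0.004 -0.001 0.11 -1.26 1" --pt "-0.004 -0.001 0.12 -1.432 1" --pt "-0.004 -0.001 0.13 -1.432 1" --pt "-0.004 -0.001 0.13 -1.432 1" --pt "-0.004 -0.001 0.13 -1.432 1"

```text
time: 3.4
position: [0.4261, -0.3393, 0.1436]
tool_rot: [1.867, 2.525, -0.0]
force: [-0.2, 0.3, 0.5]
opening: 0.0879
```

```bash
python3 - <<'E'
from h import *
w=shot("wrist"); save(w,"w2")
for r in cut_out(w,"pillbox"):
    c=max(cv2.findContours(r["region"].astype(np.uint8),0,2)[0],key=cv2.contourArea)[:,0]
    X=onplane(w,c,.020)[:,:2]; (cx,cy),wh,a=cv2.minAreaRect(X.astype(np.float32)*1000)
    print(np.round(r["point"]),round(r["p"],2),round(cx,1),round(cy,1),np.round(wh,1),round(a,1))
T=T_of(get_obs());print(T.round(3).tolist(),get_obs()["qpos"].round(2)); print(np.arctan2(T[1,1],T[0,1]))
E
```

```text
[251. 377.] 0.89 441.9 -438.0 [39.8 44.5] 24.0
[455. 280.] 0.79 536.5 -337.6 [13.9 42.8] 68.8
[274. 227.] 0.57 423.5 -337.6 [61.5 41.5] 20.0
[[-0.294, 0.956, 0.001, 0.426], [0.956, 0.294, -0.001, -0.339], [-0.002, 0.001, -1.0, 0.144], [0.0, 0.0, 0.0, 1.0]] [-0.69  0.54  1.9  -0.    0.7  -0.99]
0.2984126331522604
```

View pics/w2.png

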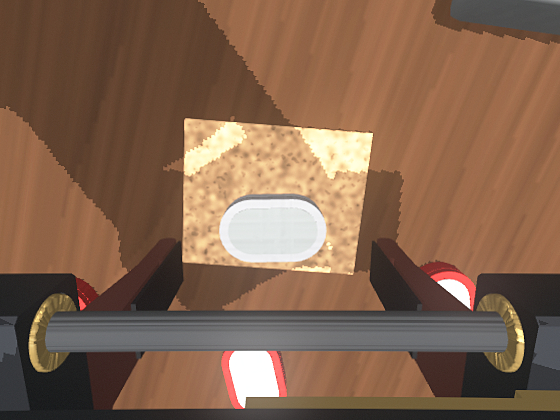

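Box at (273,229), square between the fingers; the red ones lie outside their path. Descend and grip.

Request:
servo_tool --pt "0 0.0 0.03 0 1" --pt "0 0 0.05 0 1" --pt "0 0 0.056 0 1" --pt "0 0 0.056 0 1" --pt "0 0 0.056 0 -0.2" --pt "0 0 0.056 0 -0.4" --pt "0 0 0.056 0 -0.4" --pt "0 0 0.056 0 -0.4" --pt "0 0 0.056 0 -0.4" --pt "0 0 0.056 0 -0.4" --force 15

```text
time: 4.75
position: [0.4264, -0.3394, 0.0882]
tool_rot: [1.865, 2.525, -0.001]
force: [-2.7, 0.3, 6.0]
opening: 0.0615
```

Request:
servo_tool --pt "0 0 -0.03 0 -0.4" --pt "0 0 -0.09 0 -0.4" --pt "0 0 -0.15 0 -0.4" --pt "0.03 0.03 -0.2 0 -0.4" --pt "0.07 0.08 -0.24 0 -0.4" --pt "0.11 0.125 -0.27 0.0 -0.4" --pt "0.15 0.175 -0.27 0.1 -0.4" --pt "0.191 0.225 -0.27 0.17 -0.4" --pt "0.191 0.225 -0.27 0.17 -0.4" --pt "0.191 0.225 -0.27 0.17 -0.4" --pt "0.191 0.225 -0.27 0.17 -0.4"

```text
time: 6.12
position: [0.584, -0.0912, 0.3575]
tool_rot: [2.074, 2.358, -0.002]
force: [0.5, -0.1, -1.4]
opening: 0.0619
```

```bash
python3 - <<'E'
from h import *
w=shot("wrist"); save(w,"w3"); np.save("w3.npy",w,allow_pickle=True)
for t in ["guard","vice","knob","engraver","opening"]:
    for r in cut_out(w,t)[:2]:
        c=max(cv2.findContours(r["region"].astype(np.uint8),0,2)[0],key=cv2.contourArea)[:,0]
        z={"guard":.103,"opening":.103,"vice":.072,"knob":.092,"engraver":.06}[t]
        X=onplane(w,c,z)[:,:2]; (cx,cy),wh,a=cv2.minAreaRect(X.astype(np.float32)*1000)
        print(t,np.round(r["point"]),round(r["p"],2),cv2.boundingRect(c),round(cx,1),round(cy,1),np.round(wh,1),round(a,1),onplane(w,[r["point"]],z)[0,:2].round(4))
o=get_obs();T=T_of(o);print(T.round(3).tolist(),o["qpos"].round(2),o["opening"])
E
```

```text
guard [300. 118.] 0.85 (206, 93, 151, 143) 588.4 -74.9 [131.4 129.8] 9.0 [ 0.5967 -0.0278]
guard [306. 113.] 0.44 (137, 0, 326, 265) 600.7 -47.3 [263.3 230.1] 8.9 [ 0.6018 -0.023 ]
vice [280.  52.] 0.92 (262, 0, 37, 93) 571.9 30.8 [33.3 77.4] 7.3 [0.5719 0.0269]
knob [282. 167.] 0.96 (265, 146, 38, 39) 588.6 -72.8 [34.7 35.7] 7.3 [ 0.5871 -0.0744]
knob [298. 121.] 0.31 (206, 93, 151, 143) 588.5 -77.1 [136.1 135.4] 10.0 [ 0.5965 -0.0313]
engraver [308. 112.] 0.82 (138, 0, 324, 264) 603.6 -50.9 [297.6 258.4] 8.5 [ 0.6069 -0.0224]
opening [299. 119.] 0.93 (205, 94, 152, 143) 588.0 -75.3 [132.9 130.6] 8.8 [ 0.5959 -0.0288]
[[-0.127, 0.992, 0.002, 0.584], [0.992, 0.127, -0.002, -0.091], [-0.002, 0.001, -1.0, 0.358], [0.0, 0.0, 0.0, 1.0]] [-0.17  0.32  1.66 -0.    1.17 -0.3 ] 0.06147295921299983
```

View pics/w3.png

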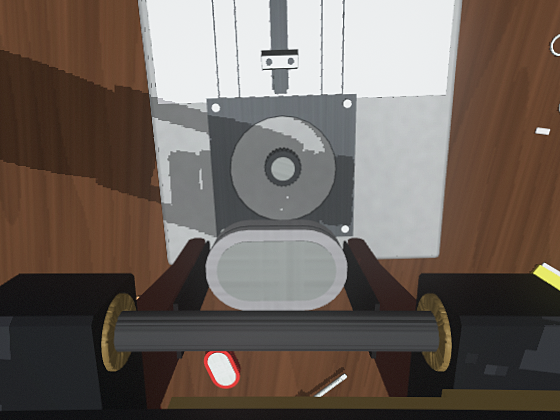

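Request:
servo_tool --pt "0.04 0.002 0.01 -0.028 -0.4" --pt "0.081 0.004 0.03 -0.028 -0.4" --pt "0.081 0.004 0.03 -0.028 -0.4" --pt "0.081 0.004 0.03 -0.028 -0.4"

```text
time: 6.92
position: [0.5785, -0.0108, 0.3283]
tool_rot: [2.04, 2.385, -0.0]
force: [-0.1, 0.0, -2.0]
opening: 0.0616
```

```bash
python3 - <<'E'
from h import *
w=shot("wrist"); save(w,"w4"); np.save("w4.npy",w,allow_pickle=True)
o=get_obs();T=T_of(o)
for t in ["guard","vice","knob","engraver","pillbox"]:
    for r in cut_out(w,t)[:1]:
        c=max(cv2.findContours(r["region"].astype(np.uint8),0,2)[0],key=cv2.contourArea)[:,0]
        z={"guard":.103,"opening":.103,"vice":.072,"knob":.092,"engraver":.06,"pillbox":T[2,3]-.067}[t]
        X=onplane(w,c,z)[:,:2]; (cx,cy),wh,a=cv2.minAreaRect(X.astype(np.float32)*1000)
        print(t,np.round(r["point"]),round(r["p"],2),cv2.boundingRect(c),round(cx,1),round(cy,1),np.round(wh,1),round(a,1),onplane(w,[r["point"]],z)[0,:2].round(4))
print(T.round(3).tolist(),o["opening"])
E
```

```text
guard [270. 208.] 0.58 (197, 183, 155, 65) 580.5 -30.3 [130.9  56.8] 9.3 [ 0.5754 -0.0242]
vice [277.  97.] 0.79 (254, 27, 41, 154) 566.4 57.7 [ 34.2 128.6] 8.9 [0.5673 0.0665]
engraver [312. 114.] 0.77 (123, 0, 437, 298) 631.2 15.6 [371.  275.2] 8.7 [0.6009 0.0578]
pillbox [278. 265.] 0.82 (205, 219, 143, 92) 577.7 -7.1 [61.1 42. ] 8.8 [ 0.5784 -0.0068]
[[-0.154, 0.988, 0.003, 0.579], [0.988, 0.154, -0.002, -0.011], [-0.003, 0.002, -1.0, 0.329], [0.0, 0.0, 0.0, 1.0]] 0.06149935087734103
```

View pics/w4.png

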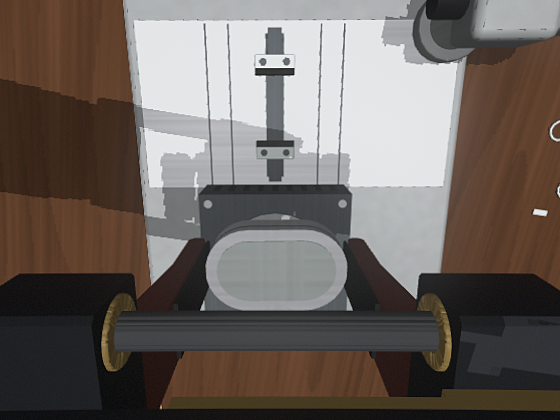

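```bash
python3 - <<'E'
from h import *
w=np.load("w4.npy",allow_pickle=True).item()
X=onplane(w,[[274.5,54],[274.5,75],[275,141],[275,159],[254,62],[295,62],[256,152],[294,152]],.072)[:,:2]
print(X.round(4).tolist()); a=.155;Rm=np.array([[np.cos(a),np.sin(a)],[-np.sin(a),np.cos(a)]])
k=np.array([.5885,-.074]); print((Rm@(X-k).T).T.round(4).tolist())
im=cv2.resize(w["img"][40:200,190:370],None,fx=4,fy=3.7,interpolation=cv2.INTER_CUBIC);cv2.imwrite("pics/c4.png",im[:,:,::-1])
E
```

```text
[[0.5601, 0.1008], [0.5626, 0.0843], [0.5717, 0.0293], [0.5741, 0.0134], [0.5439, 0.0918], [0.5782, 0.0972], [0.5562, 0.017], [0.5901, 0.0223]]
[[-0.0011, 0.1771], [-0.0011, 0.1604], [-0.0007, 0.1047], [-0.0007, 0.0886], [-0.0185, 0.1707], [0.0163, 0.1708], [-0.0178, 0.0949], [0.0165, 0.0949]]
```

View pics/c4.png

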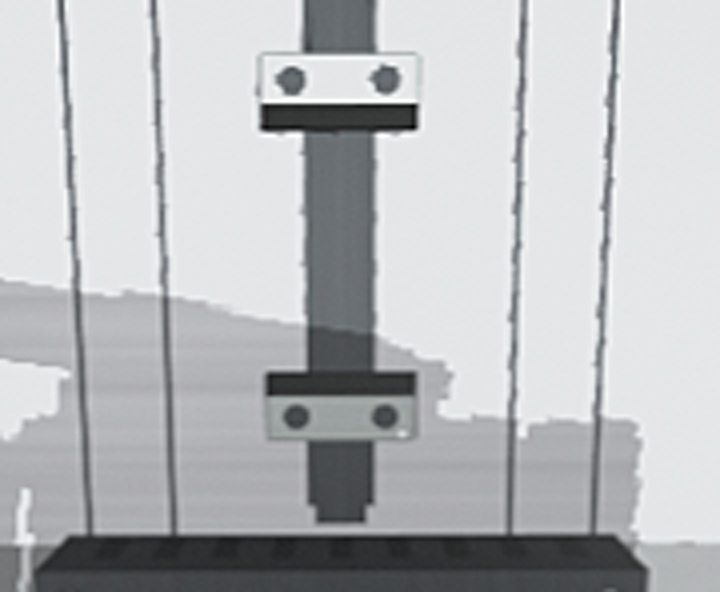

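Jaws at rows 54–75 and 141–159: the vice centre is at (0.567, 0.057), yaw 0.155. I move over it, then lower the box.

Request:
servo_tool --pt "0.035 -0.001 0.0 0 -0.4" --pt "0.069 -0.0015 0.03 0 -0.4" --pt "0.069 -0.0015 0.08 0 -0.4" --pt "0.069 -0.0015 0.13 0 -0.4" --pt "0.069 -0.0015 0.16 0 -0.4" --pt "0.069 -0.0015 0.175 0 -0.4" --pt "0.069 -0.0015 0.177 0 -0.4" --pt "0.069 -0.0015 0.177 0 -0.4"

```text
time: 8.22
position: [0.5676, 0.0565, 0.1523]
tool_rot: [2.041, 2.382, 0.002]
force: [0.1, -0.4, -1.2]
opening: 0.0612
```

```bash
python3 - <<'E'
from h import *
f=shot("side"); save(f,"s5"); w=shot("wrist"); save(w,"w5")
a=f["img"][150:290,210:410]; a=cv2.resize(a,(500,350)); b=cv2.resize(w["img"],(333,250))
o=np.zeros((600,500,3),np.uint8); o[:350]=a; o[350:,:333]=b; cv2.imwrite("pics/m5.png",o[:,:,::-1])
o=get_obs();print(T_of(o).round(4).tolist(),o["force"])
E
```

```text
[[-0.1535, 0.9881, 0.0047, 0.5676], [0.9881, 0.1535, -0.0017, 0.0566], [-0.0024, 0.0044, -1.0, 0.1525], [0.0, 0.0, 0.0, 1.0]] [-0.14000558 -0.09279677 -2.39968118]
```

View pics/m5.png

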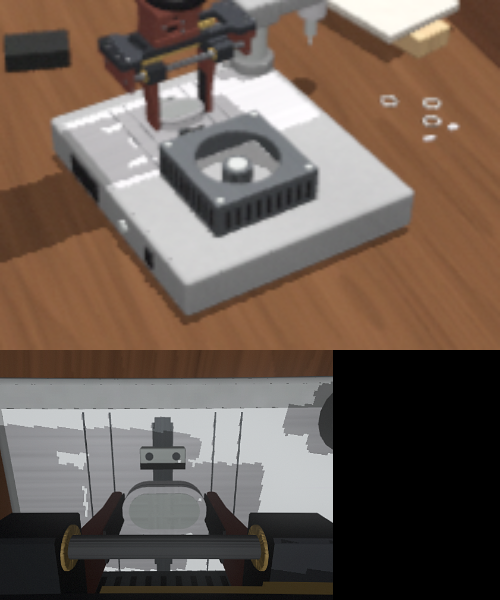

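The box sits centred between the jaws, clear of both jaw and guard. Lower until it touches and release.

Request:
servo_tool --pt "0 0 0.004 0 -0.4" --pt "0 0 0.0075 0 -0.4" --pt "0 0 0.0085 0 -0.4" --pt "0 0 0.0085 0 -0.4"

```text
time: 8.82
position: [0.5676, 0.0566, 0.1439]
tool_rot: [2.041, 2.382, 0.002]
force: [-0.2, -0.6, -1.8]
opening: 0.0616
```

Request:
servo_tool --pt "0 0 0.001 0 -0.4" --pt "0 0 0.001 0 -0.4" --pt "0 0 0.001 0 0.6" --pt "0 0 0.001 0 0.7" --pt "0 0 0.001 0 0.8" --pt "0 0 0.001 0 0.8" --pt "0 0 -0.02 0 0.8" --pt "0 0 -0.07 0 0.8" --pt "0 0 -0.12 0 0.8" --pt "0 0 -0.15 0 0.8" --pt "0 0 -0.16 0 0.8" --pt "0 0 -0.16 0 0.8"

```text
time: 10.32
position: [0.5667, 0.0568, 0.3036]
tool_rot: [2.041, 2.382, 0.003]
force: [0.3, -0.5, 0.1]
opening: 0.0791
```

```bash
python3 - <<'E'
from h import *
o=get_obs();T=T_of(o)
w=shot("wrist"); save(w,"w6"); np.save("w6.npy",w,allow_pickle=True)
for r in cut_out(w,"pillbox")[:2]:
    c=max(cv2.findContours(r["region"].astype(np.uint8),0,2)[0],key=cv2.contourArea)[:,0]
    X=onplane(w,c,.075)[:,:2]; (cx,cy),wh,a=cv2.minAreaRect(X.astype(np.float32)*1000)
    print(np.round(r["point"]),round(r["p"],2),cv2.boundingRect(c),round(cx,1),round(cy,1),np.round(wh,1),round(a,1))
print(T.round(3).tolist(),o["qpos"].round(3))
E
```

```text
[277. 190.] 0.6 (241, 167, 71, 46) 567.3 58.9 [59.7 39.1] 8.8
[[-0.153, 0.988, 0.005, 0.567], [0.988, 0.154, -0.002, 0.057], [-0.002, 0.004, -1.0, 0.304], [0.0, 0.0, 0.0, 1.0]] [ 0.08   0.34   1.756 -0.002  1.042 -0.073]
```

View pics/w6.png

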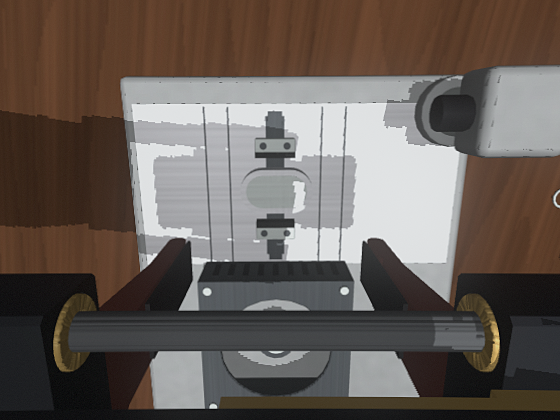

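Box lies at (276,190), central between the jaws and along x. Now part-close the fingers and move over the knob (0.588, −0.0745).

Request:
servo_tool --pt "-0.03 0 0 0 0.1" --pt "-0.07 0 0 0 0.1" --pt "-0.11 0.001 0 0 0.1" --pt "-0.133 0.001 0.02 0 0.1" --pt "-0.133 0.001 0.06 0 0.1" --pt "-0.133 0.001 0.09 0 0.1" --pt "-0.133 0.001 0.09 0 0.1" --pt "-0.133 0.001 0.09 0 0.1" --force 6

```text
time: 11.42
position: [0.5879, -0.0746, 0.2126]
tool_rot: [2.042, 2.384, -0.001]
force: [1.0, -0.9, 0.2]
opening: 0.0481
```

```bash
python3 - <<'E'
from h import *
o=get_obs();T=T_of(o)
w=shot("wrist"); save(w,"w7"); s=shot("side")
for n,f in (("w",w),("s",s)):
  for r in cut_out(f,"knob")[:1]:
    c=max(cv2.findContours(r["region"].astype(np.uint8),0,2)[0],key=cv2.contourArea)[:,0]
    X=onplane(f,c,.092)[:,:2]; (cx,cy),wh,a=cv2.minAreaRect(X.astype(np.float32)*1000)
    print(n,np.round(r["point"]),round(r["p"],2),cv2.boundingRect(c),round(cx,1),round(cy,1),np.round(wh,1))
print(T.round(4).tolist(),o["opening"],o["force"],o["moment"])
E
```

```text
w [277. 228.] 0.81 (246, 196, 61, 66) 587.5 -72.1 [34.3 38.9]
[[-0.1537, 0.9881, 0.0014, 0.5879], [0.9881, 0.1537, -0.0018, -0.0746], [-0.002, 0.0011, -1.0, 0.2126], [0.0, 0.0, 0.0, 1.0]] 0.04814326868938749 [ 0.98525677 -0.90320159  0.23256981] [ 0.01042768 -0.05808115 -0.03234615]
```

View pics/w7.png

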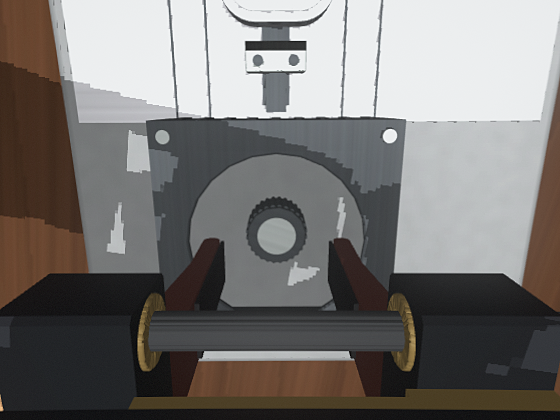

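Knob top at (277,237), between the fingers; estimate −74.3 in y agrees. Lower through the opening and close gently.

Request:
servo_tool --pt "0 0 0.02 0 0.1" --pt "0 0 0.04 0 0.1" --pt "0 0 0.055 0 0.1" --pt "0 0 0.06 0 0.1" --pt "0 0 0.06 0 0.1" --pt "0 0 0.06 0 -0.1" --pt "0 0 0.06 0 -0.2" --pt "0 0 0.06 0 -0.4" --pt "0 0 0.06 0 -0.4" --pt "0 0 0.06 0 -0.4" --pt "0 0 0.06 0 -0.4" --force 6

```text
time: 13.0
position: [0.5879, -0.0749, 0.1542]
tool_rot: [2.041, 2.383, -0.0]
force: [-4.9, -1.5, 6.4]
opening: 0.0339
```

```bash
cat > st.py <<'E'
from h import *
o=get_obs();T=T_of(o); R_=T[:3,:3]
print("t",o["time"],"pos",T[:3,3].round(4),"yaw",np.arctan2(T[1,1],T[0,1]).round(4),"q6",o["qpos"][5].round(3),"eff6",o["joint_efforts"][5].round(3),"op",round(o["opening"],4),"F_tool",(R_.T@o["force"]).round(2),"M_tool",(R_.T@o["moment"]).round(3))
E
python3 st.py
```

```text
t 13.0 pos [ 0.5879 -0.0749  0.1542] yaw 0.1544 q6 -0.298 eff6 0.009 op 0.0339 F_tool [-0.71 -5.04 -6.44] M_tool [ 0.885 -0.166  0.   ]
```

Request:
servo_tool --pt "0 -0.0005 0 0 -0.4" --pt "0 -0.0005 0 0 -0.4" --pt "0 -0.0005 0 0.06 -0.4" --pt "0 -0.0005 0 0.12 -0.4" --pt "0 -0.0005 0 0.18 -0.4" --pt "0 -0.0005 0 0.24 -0.4" --pt "0 -0.0005 0 0.3 -0.4" --pt "0 -0.0005 0 0.36 -0.4" --pt "0 -0.0005 0 0.42 -0.4" --pt "0 -0.0005 0 0.48 -0.4" --pt "0 -0.0005 0 0.48 -0.4" --force 25

```text
time: 14.38
position: [0.5883, -0.075, 0.1543]
tool_rot: [2.548, 1.83, 0.003]
force: [3.2, 0.0, -3.2]
opening: 0.0334
```

```bash
python3 st.py
```

```text
t 14.375 pos [ 0.5883 -0.075   0.1543] yaw -0.3251 q6 0.181 eff6 0.252 op 0.0334 F_tool [1.05 3.04 3.19] M_tool [-0.602  0.102  0.088]
```

Request:
servo_tool --pt "0 0 0 0.06 -0.4" --pt "0 0 0 0.12 -0.4" --pt "0 0 0 0.18 -0.4" --pt "0 0 0 0.24 -0.4" --pt "0 0 0 0.3 -0.4" --pt "0 0 0 0.36 -0.4"

```text
time: 15.12
position: [0.5887, -0.0752, 0.1543]
tool_rot: [2.834, 1.344, 0.006]
force: [1.4, -1.4, -2.0]
opening: 0.0334
```

```bash
python3 st.py; python3 - <<'E'
from h import *
w=shot("wrist"); save(w,"w8")
E
```

```text
t 15.125 pos [ 0.5887 -0.0752  0.1543] yaw -0.6851 q6 0.541 eff6 -0.361 op 0.0334 F_tool [-0.22  1.98  1.98] M_tool [-0.384  0.05  -0.279]
```

View pics/w8.png

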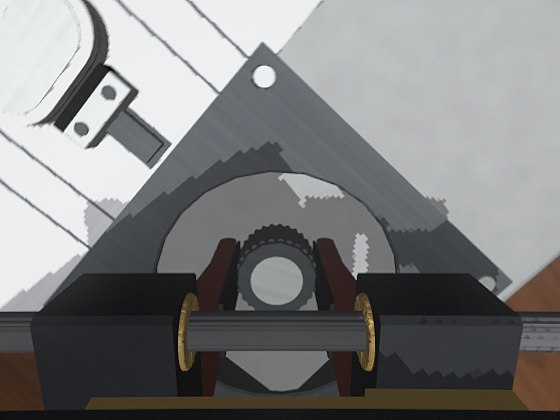

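Knob gripped at (277,278); the near jaw at (97,105) has moved close to the box. Smaller steps now.

Request:
servo_tool --pt "0 0 0 0.03 -0.4" --pt "0 0 0 0.06 -0.4" --pt "0 0 0 0.08 -0.4" --pt "0 0 0 0.1 -0.4"

```text
time: 15.68
position: [0.5888, -0.0753, 0.1543]
tool_rot: [2.9, 1.196, 0.007]
force: [2.3, -1.4, -3.2]
opening: 0.0333
```

```bash
python3 st.py
```

```text
t 15.675 pos [ 0.5888 -0.0753  0.1543] yaw -0.7887 q6 0.645 eff6 -0.019 op 0.0333 F_tool [0.64 2.62 3.2 ] M_tool [-0.352  0.053 -0.21 ]
```

Request:
servo_tool --pt "0 0 0 0.02 -0.4" --pt "0 0 0 0.04 -0.4" --pt "0 0 0 0.06 -0.4"

```text
time: 16.05
position: [0.5888, -0.0754, 0.1543]
tool_rot: [2.935, 1.106, 0.007]
force: [3.1, -2.7, -2.3]
opening: 0.0336
```

```bash
python3 st.py
```

```text
t 16.05 pos [ 0.5888 -0.0754  0.1543] yaw -0.85 q6 0.706 eff6 -0.018 op 0.0336 F_tool [0.52 4.04 2.33] M_tool [-0.38   0.074 -0.167]
```

Request:
servo_tool --pt "0 0 0 0.02 -0.4" --pt "0 0 0 0.04 -0.4"

```text
time: 16.3
position: [0.5888, -0.0754, 0.1543]
tool_rot: [2.957, 1.045, 0.007]
force: [2.6, -2.0, -2.9]
opening: 0.0333
```

```bash
python3 st.py
```

```text
t 16.3 pos [ 0.5888 -0.0754  0.1543] yaw -0.8912 q6 0.747 eff6 -0.01 op 0.0333 F_tool [0.72 3.17 2.94] M_tool [-0.455  0.08  -0.167]
```

Drag baseline is about −0.16 N m; no jaw contact yet (1.05 rad).

Request:
servo_tool --pt "0 0 0 0.02 -0.4" --pt "0 0 0 0.04 -0.4"

```text
time: 16.55
position: [0.5889, -0.0754, 0.1543]
tool_rot: [2.978, 0.984, 0.007]
force: [3.6, -2.2, -3.0]
opening: 0.0338
```

```bash
python3 st.py
```

```text
t 16.55 pos [ 0.5889 -0.0754  0.1543] yaw -0.9326 q6 0.789 eff6 -0.01 op 0.0338 F_tool [1.57 3.84 3.07] M_tool [-0.387  0.08  -0.213]
```

Request:
servo_tool --pt "0 0 0 0.02 -0.4" --pt "0 0 0 0.04 -0.4"

```text
time: 16.8
position: [0.5889, -0.0754, 0.1543]
tool_rot: [2.998, 0.922, 0.008]
force: [2.5, -2.4, -3.1]
opening: 0.0332
```

```bash
python3 st.py
```

```text
t 16.8 pos [ 0.5889 -0.0754  0.1543] yaw -0.974 q6 0.83 eff6 -0.009 op 0.0332 F_tool [0.72 3.38 3.16] M_tool [-0.472  0.122 -0.19 ]
```

Request:
servo_tool --pt "0 0 0 0.015 -0.4" --pt "0 0 0 0.03 -0.4"

```text
time: 17.05
position: [0.5889, -0.0755, 0.1543]
tool_rot: [3.012, 0.876, 0.008]
force: [2.9, -2.5, -2.1]
opening: 0.0335
```

```bash
python3 st.py
```

```text
t 17.05 pos [ 0.5889 -0.0755  0.1543] yaw -1.0049 q6 0.861 eff6 0.042 op 0.0335 F_tool [1.08 3.61 2.16] M_tool [-0.471  0.084 -0.195]
```

Request:
servo_tool --pt "0 0 0 0.015 -0.4" --pt "0 0 0 0.03 -0.4"

```text
time: 17.3
position: [0.589, -0.0755, 0.1543]
tool_rot: [3.025, 0.829, 0.008]
force: [2.4, -2.4, -3.3]
opening: 0.0332
```

```bash
python3 st.py
```

```text
t 17.3 pos [ 0.589  -0.0755  0.1543] yaw -1.036 q6 0.892 eff6 0.069 op 0.0332 F_tool [0.88 3.26 3.32] M_tool [-0.477  0.165 -0.163]
```

Request:
servo_tool --pt "0 0 0 0.015 -0.4" --pt "0 0 0 0.03 -0.4"

```text
time: 17.55
position: [0.589, -0.0756, 0.1543]
tool_rot: [3.037, 0.782, 0.008]
force: [2.3, -2.5, -3.5]
opening: 0.0335
```

```bash
python3 st.py
```

```text
t 17.55 pos [ 0.589  -0.0756  0.1543] yaw -1.0667 q6 0.923 eff6 0.159 op 0.0335 F_tool [0.8  3.26 3.5 ] M_tool [-0.497  0.039 -0.283]
```

Request:
servo_tool --pt "0 0 0 0.015 -0.4" --pt "0 0 0 0.03 -0.4"

```text
time: 17.8
position: [0.589, -0.0756, 0.1543]
tool_rot: [3.049, 0.735, 0.008]
force: [1.8, -2.4, -2.9]
opening: 0.0335
```

```bash
python3 st.py; python3 -c "
from h import *
f=shot('wrist'); save(f,'w9')"
```

```text
t 17.8 pos [ 0.589  -0.0756  0.1543] yaw -1.0975 q6 0.954 eff6 0.248 op 0.0335 F_tool [0.49 2.98 2.88] M_tool [-0.55   0.123 -0.443]
```

View pics/w9.png

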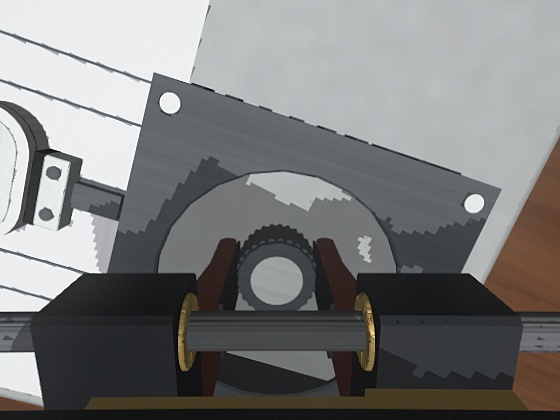

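Torque rose from 0.19 to 0.28 to 0.44 N m: the jaws have met the box, the near jaw at (58,190) against its side. I stop and check at rest.

Request:
servo_tool --pt "0 0 0 0 -0.4" --pt "0 0 0 0 -0.4"

```text
time: 18.1
position: [0.589, -0.0756, 0.1543]
tool_rot: [3.049, 0.735, 0.008]
force: [2.6, -2.5, -3.5]
opening: 0.0334
```

```bash
python3 st.py
```

```text
t 18.1 pos [ 0.589  -0.0756  0.1543] yaw -1.0981 q6 0.954 eff6 0.354 op 0.0334 F_tool [1.21 3.38 3.56] M_tool [-0.417  0.148 -0.326]
```

Request:
servo_tool --pt "0 0 0 0 -0.1" --pt "0 0 0 0 0.1" --pt "0 0 0 0 0.1" --pt "0 0 0 0 0.1" --pt "0 0 -0.03 0 0.1" --pt "0 0 -0.07 0 0.1" --pt "0 0 -0.12 0 0.1" --pt "-0.03 0 -0.17 0 0.1" --pt "-0.06 0 -0.2 0 0.1" --pt "-0.08 0 -0.2 0 0.1" --pt "-0.08 0 -0.2 0 0.1" --pt "-0.08 0 -0.2 0 0.1"

```text
time: 19.6
position: [0.5166, -0.1111, 0.3526]
tool_rot: [3.05, 0.735, 0.006]
force: [-0.3, 0.0, -0.4]
opening: 0.0485
```

```bash
python3 st.py; python3 - <<'E'
from h import *
w=shot("wrist"); save(w,"wa"); s=shot("scene"); save(s,"sa")
for f in (w,s):
  for r in cut_out(f,"pillbox")[:3]:
    c=max(cv2.findContours(r["region"].astype(np.uint8),0,2)[0],key=cv2.contourArea)[:,0]
    X=onplane(f,c,.075)[:,:2]; (cx,cy),wh,a=cv2.minAreaRect(X.astype(np.float32)*1000)
    print(np.round(r["point"]),round(r["p"],2),round(cx,1),round(cy,1),np.round(wh,1),round(a,1))
a=cv2.resize(s["img"][180:320,100:440],(680,280)); o=np.zeros((600,680,3),np.uint8); o[:280]=a; o[280:,:426]=cv2.resize(w["img"],(426,320))
cv2.imwrite("pics/ma.png",o[:,:,::-1])
E
```

```text
t 19.6 pos [ 0.5166 -0.1111  0.3526] yaw -1.0982 q6 0.866 eff6 -0.003 op 0.0485 F_tool [-0.23 -0.17  0.4 ] M_tool [-0.01   0.05   0.038]
[136.  44.] 0.79 568.0 55.9 [62.1 42.3] 8.1
[470. 246.] 0.74 550.5 -317.8 [35.6 58.5] 27.2
[278.  94.] 0.4 589.0 -76.0 [34.1 34.5] 72.9
```

```bash
python3 -c "
from rig import *
print(hand_in())"
```

```text
the job is handed in; nothing more can be done
None
```

The pill box is on the machine's bed between the jaws and clamped, and I handed the job in at about 20 s of the 69 s. No verdict came back.

- **Placing:** I gripped the silver box by its round ends, laid it on the bed along the jaws and let go. The wrist picture afterwards put it about central between the open jaws.
- **Knob:** I turned it clockwise about 1.25 rad with a 25 N grip. The drag was about 0.16 to 0.2 N m. Torque then rose to 0.28 and 0.44 N m, and read 0.33 N m at rest. That is roughly 10 to 18 N per jaw, under the 32 N limit. The 0.44 reading is slightly above the advised 0.4 N m, but the readings scatter by about 0.05.
- **Last checks:** after I let go and withdrew upwards, the tool force was about 0. The wrist camera put the box within about 1 mm of the vice's middle lengthwise. Its yaw was 8.1°, against about 8.9° for the machine, a difference of 0.014 rad.
- **Not checked:** the jaw force is inferred from torque, and I did not measure it after letting go. My final combined picture was refused because I had used the 12-picture limit. So the end state and the bystanders were not looked at again, though I saw no sign of touching any bystander.

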